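# Reset the tripped breaker on a panel

### The arm

A 6-joint arm with a two-finger parallel gripper is mounted at the origin on the work surface; the furniture and walls round the work are solid. World frame = base frame: x ahead of the robot, y to its left, z up, the work surface at z = 0. Lengths are in mm, angles in rad, forces in N, time in s.
With the tool pointing down it reaches from about 350 to 875 mm from the base axis. Payload 4.2 kg.
Tool frame: the origin (TCP) lies between the finger pads; the fingertips stand 25 mm ahead of it and the grasp point (between the pads) lies 6 mm ahead of it; z points along the fingers, y is the line along which they close (so a half turn about z gives the same grasp; the last joint's range is limited). The gripper opens to 85 mm and grips with 20 to 120 N. Pads are 22 mm wide; open, the fingers measure 114 mm over their backs; the gripper's body (76 mm by 85 mm) begins 54 mm behind the grasp point. The pads swing forward as they close: fully open they stand 13 mm farther back than shut.
Start: joints at [1.479, 0.385, 0.008, 0, -1.194, -0.259], TCP at [214.748, 586.926, 256.312] pointing down, gripper open.
Joint ranges: [-3.14, 3.14], [-1.21, 2.06], [-1.07, 1.41], [-3.16, 2.05], [-2.99, -0.16], [-3.1, 3.1]. Speed limits (rad/s): [2.79, 2.79, 3.14, 3.14, 3.14, 3.14].

### API

Orientations are given as a unit quaternion [x, y, z, w].
In Python, from bench import read_state, get_image, job_done gives the robot as it stands.
- The arm moves only by the tool play_rows, never from a script. Its argument "series" is a list of rows, each a list of 6 numbers: the shift along the world's x, y, z in mm, then the turn, a rotation vector about the world's x, y, z in units of 6 degrees (1.0 is 6 degrees). A call has 1 to 20 rows; each row shifts and turns the commanded pose from where the row before left it; what a row does not reach is not made up. A row lasts 1/12 s, in which the tool goes at most 41.7 mm and 7.16 degrees, less where a joint would pass 70% of its speed; a pose out of reach is approached as far as the arm can. A call is refused whole if a number of a shift passes 41.7 or a number of a turn 1, either way. A call with a gripper value outside its range is refused whole. "gripper" is the opening, from 0 (shut) to 1 (fully open), set as the call begins (left out, the last holds). The fingers move at their own pace and stop on an object; the grip force is fixed at half the most. Time passes only in rows, so rows that do not move let the fingers close. It gives the time, the measured TCP pose, the force, the opening and the grip force at its end, in the units of the state.
- read_state(): the state, without advancing time (a new reading comes with each control period).
- get_image(name): name is "side" or "top" or "wrist"; returns a dict with "image" (480x640x3 uint8, red, green, blue), "fx", "fy", "cx", "cy" (pixels), "eye" and "rotation" of the camera in the world. Camera axes: x right, y down, z forward; pixel columns grow to the right and rows downward; lengths in mm; the calibration is good to about 2 mm. A picture is of the moment at which its call begins. There is no depth.
- job_done(): hands the job in; it is judged then, once.
The state is a dict: "clock": time; "joints": joint angles; "joint_vel": joint speeds; "joint_efforts": joint torques, N m; "position": TCP position; "ee_rot": TCP orientation; "contact_force": force on the tool from outside, world axes, zero at the start; "wrist_torque": the same for the moment, N m; "gripper_width": finger opening in mm; "grasp_force": force on a finger pad.
Only numpy, scipy, OpenCV 4.12 (cv2) and the standard library are available. Lean on these libraries where they do the work, as an engineer would, in place of code of your own. Each camera call takes 0.05 s, during which the arm holds its last target. There are 200 camera calls.

### The job

A control panel with four equal breakers lies on the bench for its trip test; one has tripped, and its handle stands half-way between off and on. Reset that breaker with the closed fingertips, without gripping the handle: push the handle fully back to off (towards the robot) so that the mechanism latches again, then push it fully over to on (away from the robot, towards the busbar), lightly, and withdraw. Touch no other breaker (the one that is switched off must stay off), nor the rest of the panel, and leave the loose things on and beside it alone.

Things in the scene. Friction and masses are not known exactly. Their poses are not given: they have to be found in the camera images.
- breaker_a: the tripped breaker: a black moulded case, 130 mm (x) by 76 mm (y), 60 mm high, with a raised nose round the handle slot (61 x 50 mm, top 68 mm above the origin). Fixed. Origin at the centre of its underside; its x axis points to the on side (away from the robot, towards the grey busbar with copper tongues), y to the left, z up. The four breakers stand side by side 78 mm apart along y, in any order
- handle_a (a joint): angle of the tripped breaker's handle, rad: -0.50 fully off (leaning to -x of the breaker, towards the robot), +0.50 fully on (leaning to +x); near 0 (upright, within 0.1) when tripped. It stays where it is left; moving it takes about 0.1 N m, some 3 N near the tip. Hinge axis parallel to the breaker's y, 45 mm above the breaker's origin
- handle_a_tip (a point): middle of the top end of the tripped breaker's grey handle, 52 mm from the hinge axis (97 mm above the breaker's origin when upright). The handle is a tab 10 mm thick (along x) and 26 mm wide (along y), and stands 29 mm clear of the nose when upright
- breaker_b: an equal breaker, switched on, to be left alone; origin and axes as for breaker_a
- breaker_c: an equal breaker, switched off (handle leaning towards the robot), to be left alone; origin and axes as for breaker_a
- breaker_d: an equal breaker, switched on, to be left alone; origin and axes as for breaker_a
- handle_b (a joint): handle angle of breaker_b, near +0.48 (on)
- handle_c (a joint): handle angle of breaker_c, near -0.48 (off)
- handle_d (a joint): handle angle of breaker_d, near +0.48 (on)
- panel: steel back plate with folded edges, 300 mm (x) by 372 mm (y), fixed on the bench, its top 18 mm above its origin (centre of its underside). Carries the breakers along its middle, a white terminal row on the robot's side (41 mm above the plate), and on the far side the grey comb busbar (96 mm from the middle, 66 mm above the plate) and a slotted cable duct (centre 130 mm from the middle, 42 mm above the plate)
- pliers: pliers with red handles, 177 mm long, lying to the left of the panel; origin at the centre of the underside
- marker: white marker pen with a blue cap, 135 mm long, 17 mm thick, lying loose along the lid of the cable duct on the far side of the panel, 60 mm above the panel's underside; origin at the centre of its underside
- bolt: M12 bolt, 66 mm long, lying loose on the plate's near left corner, beside the terminal row; origin at the centre of its underside

How it is judged:
By the outcome, as a careful person would: the job done as asked, in the order asked, and still so for the second after the job is handed in, with the robot touching nothing.
It also fails if it takes over 38 s, if anything falls off the work surface, if the arm or the gripper's body presses on something with over 40 N, if the wrist force passes 120 N, or if a joint passes its speed limit or range.

## Working session

There is one attempt and no reset: what is moved stays moved. The work goes in short steps, Python scripts to look and compute and a tool call to move; the robot and the scene stay as the last step left them, time stands still between calls to the robot, and variables do not carry over. Pictures are saved under pics/ and viewed, at most 10 in all, crops included, and the job is handed in when it is done.

Besides the shell and the picture viewer there is one more tool, called by a JSON object that holds its "op" and its "data", one argument or row to a line. play_rows: Moves the arm, as the interface text tells. Its arguments: {"type":"object","properties":{"series":{"type":"array","items":{"type":"array","items":{"type":"number"}}},"gripper":{"type":"number"}},"required":["series"]}

```bash
mkdir -p pics; python3 - <<'E'
from bench import *
import cv2
s=read_state();print(s['clock'],s['position'],s['ee_rot'],s['gripper_width'])
for n in("top","side"):
    d=get_image(n);cv2.imwrite(f"pics/{n}0.png",d["image"][:,:,::-1])
    print(n,d["fx"],d["fy"],d["cx"],d["cy"],d["eye"],d["rotation"])
E
```

```text
0.0 [214.5687948  586.45374805 255.22438851] [ 9.84641783e-01 -1.74583538e-01 -1.43549766e-04  1.06151086e-03] 85.07385126877884
top 608.5239499774248 608.5239499774248 322.6230792639348 237.64757455270654 [450.58631677 331.25729259 995.81978541] [ 0.70968528 -0.70361455  0.03455235 -0.00891652]
side 596.4010677518158 596.4010677518158 314.1873449372873 232.85860305522462 [ 405.79312411 -565.21716521  535.70189602] [ 0.84938216 -0.05217655  0.03083228 -0.52428706]
```

View pics/top0.png

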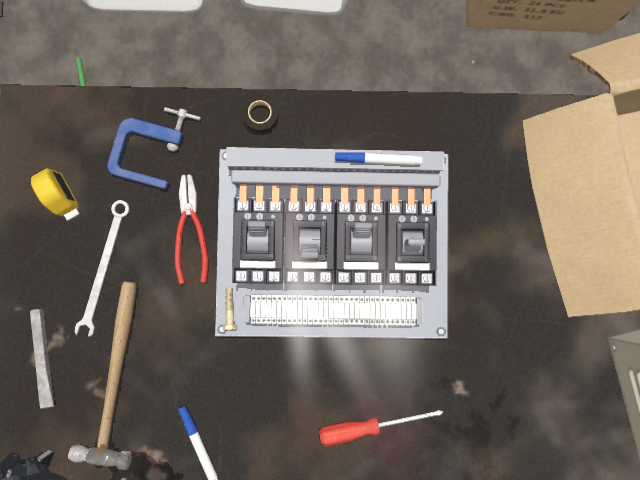

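View pics/side0.png

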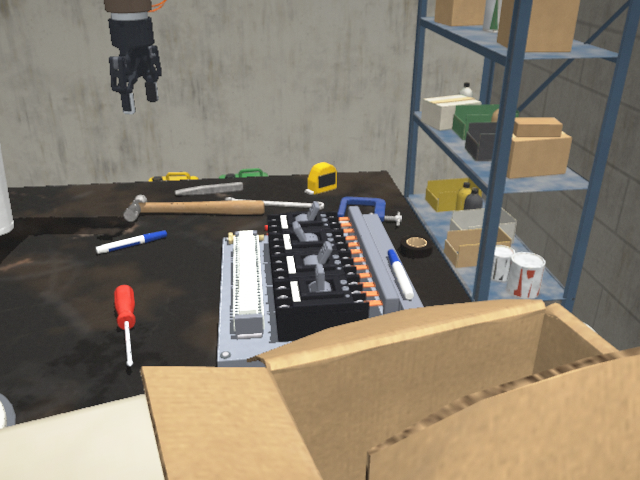

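The top view shows the breakers at u≈258 (on), 310 (off), 361 (on) and 412 (upright, so tripped). In the side view the nearest breaker, at about (320,275), has the upright handle. So the tripped one is the rightmost. I'll enlarge both views.

```bash
cat > h.py <<'E'
import numpy as np
from scipy.spatial.transform import Rotation as R
def ray(d,u,v):
    r=R.from_quat(d["rotation"]).as_matrix() if np.size(d["rotation"])==4 else np.array(d["rotation"])
    return np.array(d["eye"]), r@np.array([(u-d["cx"])/d["fx"],(v-d["cy"])/d["fy"],1])
def onplane(d,u,v,z):
    e,r=ray(d,u,v); return e+r*(z-e[2])/r[2]
def two(d1,p1,d2,p2):
    A=[];b=[]
    for d,p in((d1,p1),(d2,p2)):
        e,r=ray(d,*p);r/=np.linalg.norm(r);P=np.eye(3)-np.outer(r,r);A.append(P);b.append(P@e)
    x=np.linalg.lstsq(np.vstack(A),np.hstack(b),rcond=None)[0]
    return x,np.linalg.norm(np.vstack(A)@x-np.hstack(b))
E
python3 - <<'E'
from bench import *
from h import *
import cv2
d=get_image("top")
for p in((219.5,150),(447,153),(446,338),(217,336)): print("corner",onplane(d,*p,18).round(1))
a=cv2.imread("pics/top0.png")[195:290,380:445];b=cv2.imread("pics/side0.png")[235:330,270:380]
c=[cv2.resize(i,None,fx=5.5 if i is a else 3.9,fy=5.5 if i is a else 3.9,interpolation=cv2.INTER_CUBIC) for i in(a,b)]
h=max(i.shape[0] for i in c)
c=[cv2.copyMakeBorder(i,0,h-i.shape[0],0,0,0) for i in c];o=np.hstack(c);print(o.shape,c[0].shape);cv2.imwrite("pics/crop.png",o)
E
```

```text
corner [651.2 463.7  18. ]
corner [651.8  93.3  18. ]
corner [351.4  96.4  18. ]
corner [353.1 462.4  18. ]
(522, 787, 3) (522, 358, 3)
```

View pics/crop.png

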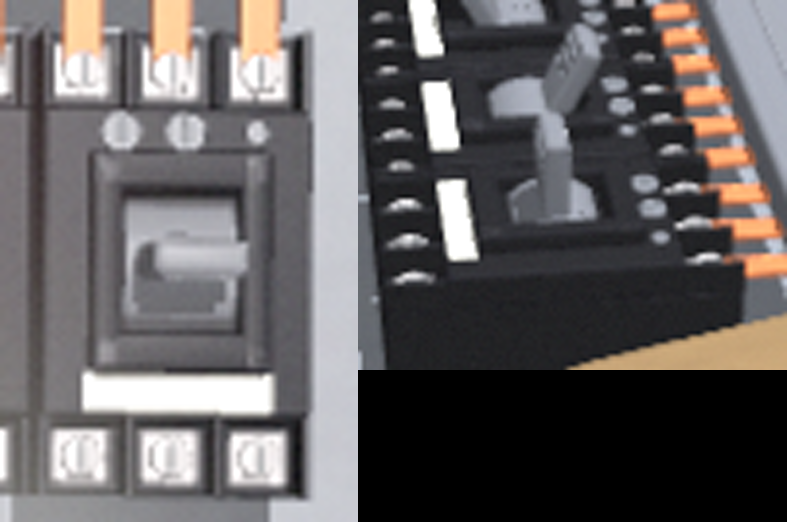

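The crop shows the nose centred near (181,260), the upright tab tip near (205,258), and the side-view tip near (551,117). These convert to full-image pixels below.

```bash
python3 - <<'E'
from bench import *
from h import *
d=get_image("top");s=get_image("side")
t=lambda u,v:(380+u/5.5,195+v/5.5)
q=lambda u,v:(270+(u-358)/3.9,235+v/3.9)
print("nose c",onplane(d,*t(181,260),86))
for p in((92,152),(270,152),(270,368),(92,368)):print(" nose",onplane(d,*t(*p),86).round(1))
print("tip top",onplane(d,*t(207,256),115))
print("tip two",two(d,t(207,256),s,q(551,117)))
print("side nosefront edge tip z if y=",onplane(s,*q(551,117),115))
E
```

```text
nose c [501.10684475 162.30489354  86.        ]
 nose [530.5 186.8  86. ]
 nose [531.1 137.7  86. ]
 nose [471.7 137.9  86. ]
 nose [471.3 186.8  86. ]
tip top [500.62459736 160.74967732 115.        ]
tip two (array([500.67849731, 161.20248028, 117.44079243]), np.float64(0.2729727310289759))
side nosefront edge tip z if y= [501.42832034 165.44927432 115.        ]
```

{"op": "play_rows", "data": {
  "gripper": 0,
  "series": [
    [22.7,-30.3,0,0,0,0.24],
    [22.7,-30.3,0,0,0,0.24],
    [22.7,-30.3,0,0,0,0.24],
    [22.7,-30.3,0,0,0,0.24],
    [22.7,-30.3,0,0,0,0.24],
    [22.7,-30.3,0,0,0,0.24],
    [22.7,-30.3,0,0,0,0.24],
    [22.7,-30.3,0,0,0,0.24],
    [22.7,-30.3,0,0,0,0.24],
    [22.7,-30.3,0,0,0,0.24],
    [22.7,-30.3,0,0,0,0.24],
    [22.7,-30.3,0,0,0,0.24],
    [22.7,-30.3,0,0,0,0.24],
    [22.7,-30.3,0,0,0,0.24],
    [0,0,0,0,0,0],
    [0,0,0,0,0,0],
    [0,0,0,0,0,0]
  ]
}}

```text
clock: 1.67
position: [532.4, 162.6, 256.0]
ee_rot: [1.0, 0.0, -0.0, 0.0]
contact_force: [-0.8, 1.0, -0.0]
gripper_width: -0.4
grasp_force: 0.0
```

{"op": "play_rows", "data": {
  "series": [
    [0,0,-25,0,0,0],
    [0,0,-30,0,0,0],
    [0,0,-25,0,0,0],
    [0,0,0,0,0,0],
    [0,0,0,0,0,0]
  ]
}}

```text
clock: 2.08
position: [531.7, 163.5, 175.8]
ee_rot: [1.0, 0.002, -0.001, 0.001]
contact_force: [0.5, -0.3, 0.3]
gripper_width: 0.5
grasp_force: 0.0
```

```bash
python3 - <<'E'
from bench import *
from h import *
import cv2
print(read_state()["position"])
w=get_image("wrist");s=get_image("side")
a=cv2.resize(w["image"][:,:,::-1],(400,300));b=cv2.resize(s["image"][150:330,230:470,::-1],(400,300),interpolation=cv2.INTER_CUBIC)
cv2.imwrite("pics/near.png",np.hstack([a,b]))
print(w["fx"],w["eye"],w["rotation"])
def proj(d,p):
    r=R.from_quat(d["rotation"]).as_matrix();c=r.T@(np.array(p)-d["eye"]);return d["fx"]*c[0]/c[2]+d["cx"],d["fy"]*c[1]/c[2]+d["cy"]
print([ (round(u/1.6),round(v/1.6)) for u,v in [proj(w,p) for p in((501,162,115),(471,138,86),(531,187,86))]])
E
```

```text
[531.70704103 163.51283972 175.82985261]
388.0071943702101 [607.30843349 163.92386764 292.5794149 ] [ 0.70055337 -0.69755079 -0.1059694   0.10685665]
[(201, 210), (225, 222), (173, 164)]
```

View pics/near.png

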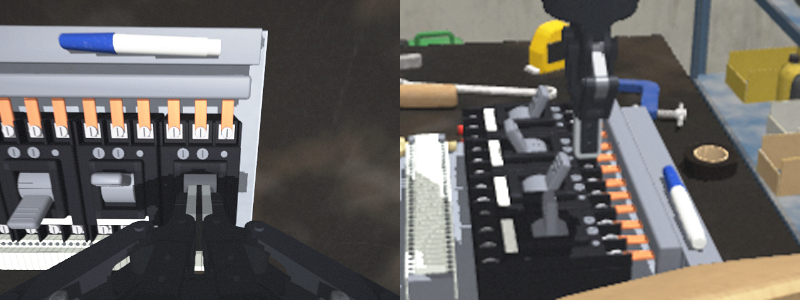

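The wrist view shows the closed fingers on the far side of the tripped handle (behind them at about (200,210)). The side crop has the fingertips at about (590,150) and the handle tip at (550,190), so the far side is clear to descend.

{"op": "play_rows", "data": {
  "series": [
    [0,0,-15,0,0,0],
    [0,0,-20,0,0,0],
    [0,0,-13,0,0,0],
    [0,0,-6,0,0,0],
    [0,0,0,0,0,0],
    [0,0,0,0,0,0]
  ]
}}

```text
clock: 2.68
position: [533.4, 163.4, 123.7]
ee_rot: [1.0, 0.001, 0.001, -0.001]
contact_force: [0.9, -0.4, -0.1]
gripper_width: -0.2
grasp_force: 0.0
```

```bash
python3 - <<'E'
from bench import *
import cv2
print(read_state()["position"],read_state()["contact_force"])
s=get_image("side")
cv2.imwrite("pics/n2.png",cv2.resize(s["image"][200:320,260:400,::-1],(700,600),interpolation=cv2.INTER_CUBIC))
E
```

```text
[533.42400323 163.37798623 123.74120856] [ 0.89874417 -0.42434432 -0.07513753]
```

View pics/n2.png

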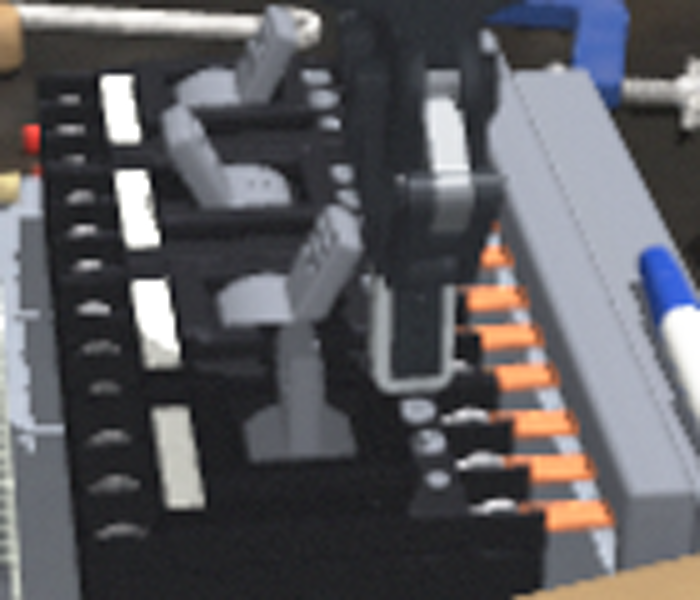

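The side crop shows the fingertips just right of the upright handle, near (415,385), with the handle tip at about (300,335). They hang above the nose with clearance. I'll push towards the robot.

{"op": "play_rows", "data": {
  "series": [
    [-6,0,0,0,0,0],
    [-6,0,0,0,0,0],
    [-4,0,0,0,0,0],
    [-4,0,0,0,0,0],
    [-4,0,0,0,0,0],
    [-3,0,0,0,0,0],
    [0,0,0,0,0,0]
  ]
}}

```text
clock: 3.32
position: [505.2, 162.9, 122.5]
ee_rot: [1.0, 0.001, 0.0, -0.0]
contact_force: [1.1, 0.2, 1.4]
gripper_width: 0.2
grasp_force: 0.8
```

{"op": "play_rows", "data": {
  "series": [
    [-2,0,0,0,0,0],
    [-1,0,0,0,0,0],
    [0,0,0,0,0,0]
  ]
}}

```text
clock: 3.57
position: [502.5, 162.9, 122.2]
ee_rot: [1.0, 0.001, 0.0, -0.0]
contact_force: [2.2, 0.2, -1.4]
gripper_width: -0.3
grasp_force: 1.0
```

{"op": "play_rows", "data": {
  "series": [
    [-1,0,0,0,0,0],
    [-1,0,0,0,0,0],
    [0,0,0,0,0,0]
  ]
}}

```text
clock: 3.82
position: [500.5, 162.8, 122.3]
ee_rot: [1.0, 0.001, 0.0, -0.0]
contact_force: [2.2, -0.4, -1.2]
gripper_width: -0.1
grasp_force: 1.0
```

{"op": "play_rows", "data": {
  "series": [
    [-1,0,0,0,0,0],
    [0,0,0,0,0,0],
    [0,0,0,0,0,0]
  ]
}}

```text
clock: 4.07
position: [499.5, 162.8, 122.3]
ee_rot: [1.0, 0.001, -0.0, -0.0]
contact_force: [3.6, 0.8, -0.5]
gripper_width: -0.2
grasp_force: 1.0
```

{"op": "play_rows", "data": {
  "series": [
    [-1,0,0,0,0,0],
    [0,0,0,0,0,0],
    [0,0,0,0,0,0]
  ]
}}

```text
clock: 4.32
position: [498.5, 162.7, 122.3]
ee_rot: [1.0, 0.001, -0.0, -0.0]
contact_force: [2.3, 0.7, -0.2]
gripper_width: 0.5
grasp_force: 1.0
```

```bash
python3 - <<'E'
from bench import *
import cv2
print(read_state()["position"],read_state()["contact_force"])
s=get_image("side")
cv2.imwrite("pics/n3.png",cv2.resize(s["image"][200:320,260:400,::-1],(700,600),interpolation=cv2.INTER_CUBIC))
E
```

```text
[498.46811999 162.73773701 122.33481225] [ 2.30622558  0.66888745 -0.22390865]
```

View pics/n3.png

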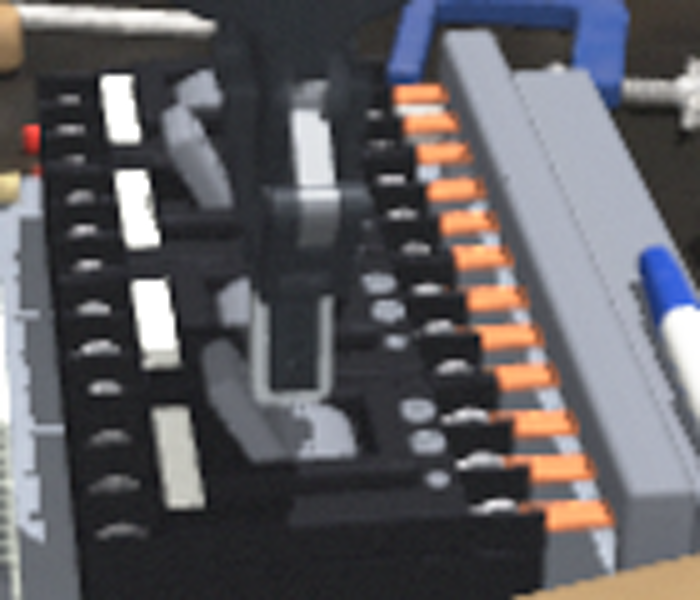

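The handle (tip at about (222,345)) now leans to off nearly as far as breaker_c's. The force is still only the friction of the joint, so I'll go on until it reaches the stop.

{"op": "play_rows", "data": {
  "series": [
    [-1,0,0,0,0,0],
    [0,0,0,0,0,0],
    [0,0,0,0,0,0]
  ]
}}

```text
clock: 4.62
position: [498.1, 162.9, 122.6]
ee_rot: [1.0, 0.001, 0.001, -0.0]
contact_force: [4.2, -0.5, -1.3]
gripper_width: 0.0
grasp_force: 2.0
```

{"op": "play_rows", "data": {
  "series": [
    [-1,0,0,0,0,0],
    [0,0,0,0,0,0],
    [0,0,0,0,0,0]
  ]
}}

```text
clock: 4.87
position: [497.8, 163.0, 122.8]
ee_rot: [1.0, 0.001, 0.001, -0.0]
contact_force: [7.0, -0.4, -1.6]
gripper_width: -0.1
grasp_force: 2.6
```

{"op": "play_rows", "data": {
  "series": [
    [-1,0,0,0,0,0],
    [-1,0,0,0,0,0],
    [0,0,0,0,0,0],
    [0,0,0,0,0,0]
  ]
}}

```text
clock: 5.2
position: [497.2, 163.4, 123.4]
ee_rot: [1.0, 0.001, 0.003, -0.001]
contact_force: [9.2, -1.7, -1.7]
gripper_width: -0.2
grasp_force: 3.9
```

The arm stopped at x≈497.5 while the force rose to 9 N, so the off stop is reached. I'll back off, lift over the handle and come down on the near side.

{"op": "play_rows", "data": {
  "series": [
    [6,0,0,0,0,0],
    [6,0,0,0,0,0],
    [0,0,15,0,0,0],
    [0,0,20,0,0,0],
    [0,0,10,0,0,0],
    [0,0,0,0,0,0],
    [-15,0,0,0,0,0],
    [-20,0,0,0,0,0],
    [-15,0,0,0,0,0],
    [-10,0,0,0,0,0],
    [0,0,0,0,0,0],
    [0,0,-15,0,0,0],
    [0,0,-18,0,0,0],
    [0,0,-12,0,0,0],
    [0,0,0,0,0,0],
    [0,0,0,0,0,0]
  ]
}}

```text
clock: 6.53
position: [446.8, 162.6, 121.7]
ee_rot: [1.0, 0.001, -0.001, 0.001]
contact_force: [0.4, -0.4, -0.2]
gripper_width: -0.1
grasp_force: 0.0
```

```bash
python3 - <<'E'
from bench import *
import cv2
print(read_state()["position"],read_state()["contact_force"])
s=get_image("side")
cv2.imwrite("pics/n4.png",cv2.resize(s["image"][200:320,260:400,::-1],(700,600),interpolation=cv2.INTER_CUBIC))
E
```

```text
[446.81405203 162.63051289 121.72327412] [ 0.40680834 -0.3698399  -0.1808055 ]
```

View pics/n4.png

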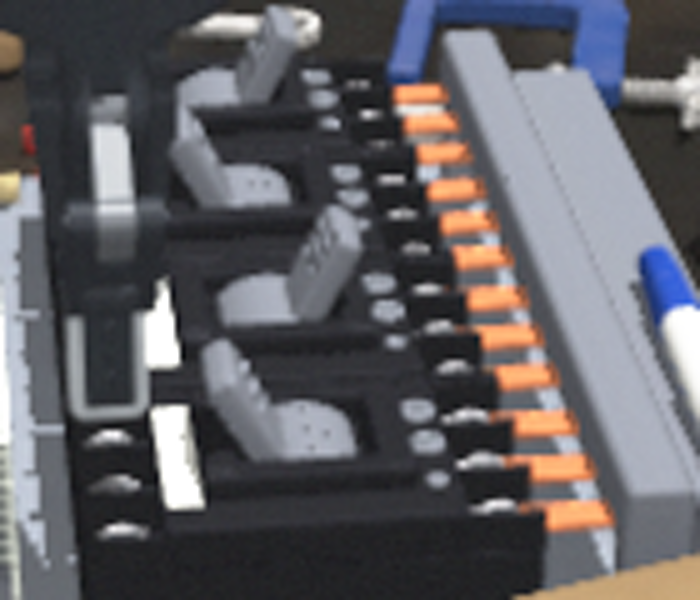

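The handle at (222,350) stays leaning to off, and the fingers at about (108,400) are on its near side. Now I'll push it to on.

{"op": "play_rows", "data": {
  "series": [
    [5,0,0,0,0,0],
    [5,0,0,0,0,0],
    [4,0,0,0,0,0],
    [4,0,0,0,0,0],
    [4,0,0,0,0,0],
    [4,0,0,0,0,0],
    [4,0,0,0,0,0],
    [0,0,0,0,0,0]
  ]
}}

```text
clock: 7.25
position: [477.4, 162.7, 122.3]
ee_rot: [1.0, 0.0, 0.0, 0.0]
contact_force: [-0.4, -0.3, -0.1]
gripper_width: 0.5
grasp_force: 0.4
```

{"op": "play_rows", "data": {
  "series": [
    [4,0,0,0,0,0],
    [4,0,0,0,0,0],
    [4,0,0,0,0,0],
    [3,0,0,0,0,0],
    [2,0,0,0,0,0],
    [0,0,0,0,0,0]
  ]
}}

```text
clock: 7.75
position: [494.2, 162.7, 122.3]
ee_rot: [1.0, 0.0, 0.0, -0.0]
contact_force: [-1.0, 0.1, 0.2]
gripper_width: -0.0
grasp_force: 0.7
```

{"op": "play_rows", "data": {
  "series": [
    [2,0,0,0,0,0],
    [1,0,0,0,0,0],
    [0,0,0,0,0,0]
  ]
}}

```text
clock: 8.0
position: [496.6, 162.7, 122.1]
ee_rot: [1.0, 0.0, -0.0, 0.0]
contact_force: [-1.9, -0.6, 0.6]
gripper_width: -0.3
grasp_force: 1.0
```

{"op": "play_rows", "data": {
  "series": [
    [1,0,0,0,0,0],
    [0,0,0,0,0,0],
    [0,0,0,0,0,0]
  ]
}}

```text
clock: 8.25
position: [497.4, 162.7, 122.1]
ee_rot: [1.0, 0.0, -0.0, 0.0]
contact_force: [-3.2, -0.3, -0.7]
gripper_width: 0.1
grasp_force: 1.0
```

{"op": "play_rows", "data": {
  "series": [
    [1,0,0,0,0,0],
    [1,0,0,0,0,0],
    [0,0,0,0,0,0],
    [0,0,0,0,0,0]
  ]
}}

```text
clock: 8.58
position: [499.4, 162.6, 122.1]
ee_rot: [1.0, 0.0, -0.0, 0.0]
contact_force: [-2.6, 0.5, -1.3]
gripper_width: -0.1
grasp_force: 1.2
```

{"op": "play_rows", "data": {
  "series": [
    [1,0,0,0,0,0],
    [0,0,0,0,0,0],
    [0,0,0,0,0,0]
  ]
}}

```text
clock: 8.83
position: [500.6, 162.6, 122.3]
ee_rot: [1.0, 0.001, -0.0, 0.0]
contact_force: [-2.7, -0.4, -1.0]
gripper_width: -0.4
grasp_force: 1.1
```

{"op": "play_rows", "data": {
  "series": [
    [1,0,0,0,0,0],
    [0,0,0,0,0,0],
    [0,0,0,0,0,0]
  ]
}}

```text
clock: 9.08
position: [501.7, 162.7, 122.4]
ee_rot: [1.0, 0.001, 0.0, -0.0]
contact_force: [-3.2, -0.5, -0.8]
gripper_width: 0.0
grasp_force: 1.1
```

{"op": "play_rows", "data": {
  "series": [
    [1,0,0,0,0,0],
    [0,0,0,0,0,0],
    [0,0,0,0,0,0]
  ]
}}

```text
clock: 9.33
position: [502.7, 162.7, 122.4]
ee_rot: [1.0, 0.001, 0.0, -0.0]
contact_force: [-2.3, -0.3, -0.6]
gripper_width: 0.5
grasp_force: 1.1
```

{"op": "play_rows", "data": {
  "series": [
    [1,0,0,0,0,0],
    [0,0,0,0,0,0],
    [0,0,0,0,0,0]
  ]
}}

```text
clock: 9.58
position: [503.7, 162.8, 122.3]
ee_rot: [1.0, 0.001, 0.0, -0.0]
contact_force: [-2.1, 0.2, -0.6]
gripper_width: 0.0
grasp_force: 1.0
```

{"op": "play_rows", "data": {
  "series": [
    [1,0,0,0,0,0],
    [0,0,0,0,0,0],
    [0,0,0,0,0,0]
  ]
}}

```text
clock: 9.83
position: [504.7, 162.8, 122.4]
ee_rot: [1.0, 0.001, 0.0, -0.0]
contact_force: [-2.0, -0.4, -0.5]
gripper_width: 0.3
grasp_force: 1.0
```

{"op": "play_rows", "data": {
  "series": [
    [1,0,0,0,0,0],
    [0,0,0,0,0,0],
    [0,0,0,0,0,0]
  ]
}}

```text
clock: 10.08
position: [505.7, 162.8, 122.3]
ee_rot: [1.0, 0.001, 0.0, -0.0]
contact_force: [-2.6, -0.6, 0.1]
gripper_width: 0.2
grasp_force: 1.0
```

{"op": "play_rows", "data": {
  "series": [
    [1,0,0,0,0,0],
    [0,0,0,0,0,0],
    [0,0,0,0,0,0]
  ]
}}

```text
clock: 10.33
position: [506.2, 162.7, 122.2]
ee_rot: [1.0, 0.0, -0.0, 0.0]
contact_force: [-5.3, 1.1, -0.6]
gripper_width: -0.0
grasp_force: 2.0
```

{"op": "play_rows", "data": {
  "series": [
    [1,0,0,0,0,0],
    [0,0,0,0,0,0],
    [0,0,0,0,0,0]
  ]
}}

```text
clock: 10.58
position: [506.5, 162.6, 122.1]
ee_rot: [1.0, 0.0, -0.001, 0.0]
contact_force: [-6.5, 0.9, 1.7]
gripper_width: 0.2
grasp_force: 3.5
```

The on stop is reached at x≈506.3 with the force up to 6.5 N. I'll withdraw.

{"op": "play_rows", "data": {
  "series": [
    [-8,0,0,0,0,0],
    [-15,0,0,0,0,0],
    [-15,0,0,0,0,0],
    [-10,0,10,0,0,0],
    [-10,0,30,0,0,0],
    [-10,0,35,0,0,0],
    [-10,0,35,0,0,0],
    [-20,0,20,0,0,0],
    [-20,0,0,0,0,0],
    [0,0,0,0,0,0],
    [0,0,0,0,0,0],
    [0,0,0,0,0,0]
  ]
}}

```text
clock: 11.58
position: [390.3, 163.1, 252.8]
ee_rot: [1.0, 0.001, 0.001, -0.001]
contact_force: [0.6, -0.2, 0.2]
gripper_width: -0.4
grasp_force: 0.0
```

```bash
python3 - <<'E'
from bench import *
import cv2
print(read_state()["position"],read_state()["contact_force"])
s=get_image("side")
cv2.imwrite("pics/n5.png",cv2.resize(s["image"][200:320,260:400,::-1],(700,600),interpolation=cv2.INTER_CUBIC))
E
```

```text
[390.335638   163.12256721 252.75569858] [ 0.6306968  -0.18717544  0.20595619]
```

View pics/n5.png

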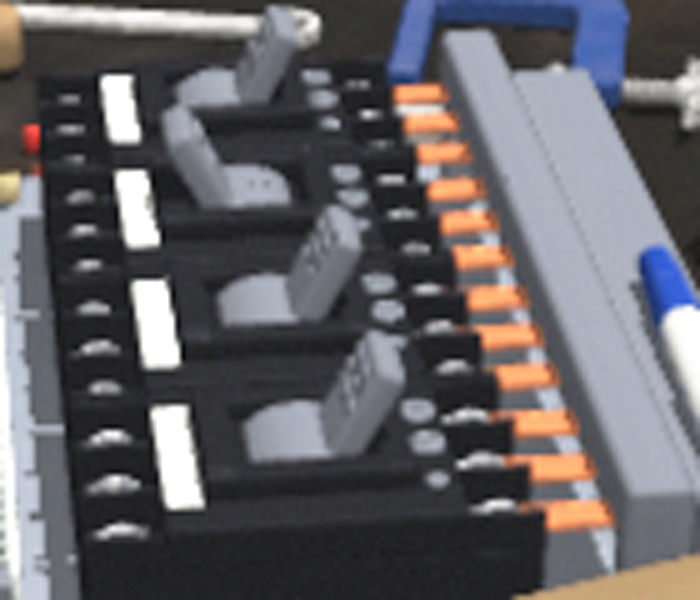

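The handle of breaker_a (tip at about (385,340)) now leans fully to on, the other three are unchanged, and the arm is clear of the panel.

```bash
python3 -c "
from bench import *
print(job_done())"
```

```text
the job is handed in; nothing more can be done
None
```

The tripped breaker (rightmost) was pushed back to its off stop, then over to its on stop with about 6.5 N. The arm withdrew clear, the last picture shows the other three handles unmoved, and I handed the job in at about 12 s; no verdict came back.

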